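# Clip the chuck key back on its snap hook

## Task

Pick up the chuck key with the yellow ring and clip it back onto the snap hook on the post: press the ring's straight end bar down on the sprung gate so that it swings inward, let the bar pass and the gate snap shut behind it. Feel your way and do not force it, for the hook may be clamped somewhat higher or lower on its post than measured. Leave the key hanging straight down at rest in the hook's bowl, and do not disturb the brush, the magnet wand, the aluminium block, the oil can and the spare key.

Things in the scene. Friction and masses are not known exactly. Their poses are not given: they have to be found in the camera images.
- key: Steel chuck key, 0.18 to 0.33 kg, lying flat, 147 mm long. Origin in the middle of its flat-sided grip at half height (8 mm above the table as it lies); x along the key to the yellow ring, z up as it lies. Grip 12 mm wide (y), 16 mm high, from x = -49 to +20 mm. Cross handle 8 mm thick, 76 mm along y, at x = -30 mm; toothed head, 16 mm diameter, ends at x = -92 mm.
- key_grip (a point): Where to hold the key, at its origin: fingers close along the key's y on 12 mm, the TCP about 14 mm above this point. The hook's force acts 55 mm ahead of it, and a weak grip lets the key turn about the finger axis: squeeze 80 N or more. Let go in the hook, the key swings down about the ring bar and comes to rest within some 5 to 7 s, its head 147 mm below the seat.
- ring_bar (a point): Middle of the axis of the yellow ring's straight end bar, 55 mm ahead (+x) of the key's origin; axes as the key's. The ring is a rigid D-shaped loop of 6 mm round bar in the key's x-y plane, fixed to the grip's front: sides at y = -15 and +15 mm, hole 24 mm wide and from 24 to 52 mm ahead of the key's origin.
- bracket: Fixed post stand of the snap hook, differently placed and yawed each time. Origin on the table straight below the hook's bowl; x points away from the robot, z up. 18 mm post (top at 270 mm) on a plate 120 x 120 x 12 mm, both centred at x = 45, y = 85 mm. From a collar on the post an arm carries the brass hook: a U of 8 mm round bar in the x-z plane (y = 0), open to the top, nothing below it.
- seat (a point): Nominal place of the ring bar's axis once it lies in the notch at the bottom of the U: x = 1, y = 0, z = 201 mm of the bracket; axes as the bracket's. The collar, and with it the whole hook, may sit up to 14 mm higher or lower (x, y are true); no measured pose shows it. The bowl, 26 mm wide, slopes to the notch and is rigid: never press the held key on the hook with more than 25 N.
- nose (a point): Nominal tip of the U's free leg (robot side): 18 mm towards -x from the seat and 33 mm above it, shifted up or down with the hook. That leg goes up through the ring's hole as the level key, its x along the bracket's x, comes down. Inner faces of the legs: 13 mm to either side of the seat.
- press (a point): Nominal place of the ring bar's axis as it first touches the gate, at the best spot: 8 mm from the seat towards the nose, 33 mm above it, shifted with the hook. Pressing straight down from here takes about 5 N at first, then 8 to 14 N; some 22 to 28 mm down the bar slips past the gate's tip, the force drops to almost nothing and the gate shuts; the bowl's slope follows 2 to 3 mm lower.
- gate (a joint): Sprung steel gate, a 5 mm round bar 25 mm long across the top of the U: hinged at the far leg, 12 mm beyond the seat (+x) and 28 mm above it, level when shut, its tip at the nose. 0 = shut, grows as it is pressed down and inward, to 1.35 rad; a spring shuts it.
- brush: Bystander: stiff bristle brush, wooden, 240 mm long, lying with its bristles down along its x; origin on the table under it. Leave alone.
- wand: Bystander: magnet sweeper wand, 305 mm long along x, 204 mm wide black head with small wheels at +x; origin on the table. Leave alone.
- block: Bystander: cast aluminium block 90 x 60 x 45 mm; origin at the centre of its underside. Leave alone.
- oil_can: Bystander: closed green can, 64 mm diameter, 150 mm tall; origin at the centre of its underside. Leave alone.
- spare_key: Bystander: like the key but without a ring; origin 8 mm above the table. Leave alone.
Things that resemble listed ones, but are neither listed nor needed, are in the scene too. What is shaped like the key but blue, green or purple is not meant.

How it is judged:
By the outcome, as a careful person would: the job done as asked, in the order asked, and still so for the second after the job is handed in, with the robot touching nothing.
It also fails if it takes over 67 s, if anything falls off the work surface, if the arm or the gripper's body presses on something with over 40 N, if the wrist force passes 120 N, or if a joint passes its speed limit or range.

## Robot

A 6-joint arm with a two-finger parallel gripper is mounted at the origin on the work surface. World frame = base frame: x ahead of the robot, y to its left, z up, the work surface at z = 0. Lengths are in m, angles in degrees, forces in N, time in s.
With the tool pointing down it reaches from about 0.3 to 0.75 m from the base axis. Payload 8.5 kg.
Tool frame: the origin (TCP) lies between the finger pads, 19 mm behind the fingertips; this is the grasp point; z points along the fingers, y is the line along which they close (so a half turn about z gives the same grasp; the last joint's range is limited). The gripper opens to 85 mm and grips with 20 to 120 N. Pads are 22 mm wide; open, the fingers measure 114 mm over their backs; the gripper's body (76 mm by 85 mm) begins 54 mm behind the grasp point. The pads swing forward as they close: fully open they stand 13 mm farther back than shut.
Start: joints at [-85.502, 21.807, 74.336, -0, 83.858, -12.336], TCP at [0.159, -0.526, 0.25] pointing down, gripper open.
Joint ranges: [-178.18, 178.18], [-50.72, 133.34], [12.68, 142.11], [-81.47, 261.47], [9.98, 163.14], [-165.26, 165.26]. Speed limits (degrees/s): [136.94, 136.94, 180, 180, 180, 180].

## Interface

Orientations are given as a 3x3 rotation matrix whose columns are the frame's x, y, z axes.
In Python, from rig import env gives the robot as it stands.
- The arm moves only by the tool move_arm, never from a script. Its argument "plan" is a list of rows, each a list of 7 numbers: the turn, a rotation vector about the tool's x, y, z in degrees, then the shift along the tool's x, y, z in cm, then the gripper command: -1 is shut, 1 is fully open, values between are in proportion. In form: [[ax, ay, az, tx, ty, tz, jaw], ...]. A call has 1 to 5 rows; each row is the pose to reach, as a shift and turn from the pose commanded when the call began, along the tool's axes at that moment; what a row does not reach only later rows make up. A row lasts 1/10 s, in which the tool goes at most 50 mm and 8.59 degrees, less where a joint would pass 70% of its speed; a pose out of reach is approached as far as the arm can. A call with a gripper value outside its range is refused whole. The fingers move at their own pace and stop on an object; "squeeze" is the grip in N (left out, the last holds). Time passes only in rows, so rows that repeat a pose let the fingers close. It gives the time, the measured TCP pose, the force, the opening and the grip force at its end, in the units of the state.
- env.observe(): the state, without advancing time (a new reading comes with each control period).
- env.get_image(name): name is "side" or "top" or "wrist"; returns a dict with "color" (480x640x3 uint8, red, green, blue), "fov_y" (degrees; the focal length in pixels is half the picture's height over the tangent of half this angle, whatever the lens; pixels are square), "cx", "cy" (the principal point, pixels), "distortion" ([k1, k2, p1, p2, k3] as OpenCV has them; the pictures are not rectified), "R" (3x3) and "t" (3): a world point X has camera coordinates R X + t. Camera axes: x right, y down, z forward; pixel columns grow to the right and rows downward; lengths in m; the calibration is good to about 2 mm. A picture is of the moment at which its call begins. There is no depth.
- env.close_job(): hands the job in; it is judged then, once.
Trained networks look in a picture, given as the dict that the camera call returned (one of the last four; its "shot" number tells which), for a name from the list of things; names that differ only in an ending like _2 or _b are one class to them, and where a whole thing is asked for, a point or a joint stands for the part that bears it (a point fixed in the world has none). Each returns a list of dicts, best first, with "conf" (0 to 1); they miss things now and then, are a little off and sometimes report something else, mostly with a low value. They report only what shows in the picture. A call takes as long as a camera call. They do not tell look-alikes from the thing itself.
- env.outline_of(target, picture): "mask" (480x640 bool, what is visible of it) and "bbox" ([centre column, centre row, width, height] in pixels, round what is visible of it).
- env.tip_of(target, picture): "pixel" ([column, row] in pixels: a listed point, or the origin of a listed thing).
The state is a dict: "time_s": time; "q": joint angles; "qvel": joint speeds; "joint_efforts": joint torques, N m; "position": TCP position; "tool_rot": TCP orientation; "ft_force": force on the tool from outside, world axes, zero at the start; "wrist_torque": the same for the moment, N m; "grip_width": finger opening in m; "gripper_force": force on a finger pad.
Only numpy, scipy, OpenCV 4.12 (cv2) and the standard library are available. Lean on these libraries where they do the work, as an engineer would, in place of code of your own. Each camera call takes 0.05 s, during which the arm holds its last target. There are 200 camera calls.

## Working session

There is one attempt and no reset: what is moved stays moved. The work goes in short steps, Python scripts to look and compute and a tool call to move; the robot and the scene stay as the last step left them, time stands still between calls to the robot, and variables do not carry over. Pictures are saved under pics/ and viewed, at most 10 in all, crops included, and the job is handed in when it is done.

Besides the shell and the picture viewer there is one more tool, called after "Emit:" as name(argument=value, ...), one argument or row to a line, values as JSON. move_arm: Moves the arm, as the interface text tells. Its arguments: {"type":"object","properties":{"plan":{"type":"array"},"squeeze":{"type":"number"}},"required":["plan"]}

```bash
ls; mkdir -p pics; cat > h.py <<'E'
import numpy as np, cv2
from rig import env
def cam(p):
    f=240/np.tan(np.radians(p["fov_y"])/2)
    return np.array([[f,0,p["cx"]],[0,f,p["cy"]],[0,0,1.]]), np.array(p["distortion"],float), np.array(p["R"]), np.array(p["t"])
def proj(p,X):
    K,d,R,t=cam(p); return cv2.projectPoints(np.atleast_2d(np.array(X,float)),cv2.Rodrigues(R)[0],t,K,d)[0][:,0]
def ray(p,uv):
    K,d,R,t=cam(p); n=cv2.undistortPoints(np.array([[uv]],float),K,d)[0,0]
    v=R.T@np.array([n[0],n[1],1]); return -R.T@t, v/np.linalg.norm(v)
def atz(p,uv,z):
    c,v=ray(p,uv); return c+v*(z-c[2])/v[2]
def tri(obs):
    A=np.zeros((3,3));b=np.zeros(3)
    for p,uv in obs:
        c,v=ray(p,uv);M=np.eye(3)-np.outer(v,v);A+=M;b+=M@c
    X=np.linalg.solve(A,b); return X,[np.round(proj(p,X)[0]-uv,1) for p,uv in obs]
def save(p,n,crop=None,s=1):
    im=p["color"][:,:,::-1]
    if crop: x,y,w,h=crop; im=im[y:y+h,x:x+w]
    cv2.imwrite("pics/"+n+".png",cv2.resize(im,None,fx=s,fy=s,interpolation=cv2.INTER_CUBIC))
E
cat > a.py <<'E'
from h import *
np.set_printoptions(precision=3,suppress=True)
P={n:env.get_image(n) for n in("top","side")}
for n,p in P.items():
    save(p,n+"0")
    for t in("key","key_grip","ring_bar","bracket","seat","nose","gate","spare_key"):
        print(n,t,[(np.round(r["pixel"],1),round(r["conf"],2)) for r in env.tip_of(t,p)][:5])
s=env.observe();print(s["time_s"],s["tool_rot"],s["ft_force"])
E
python3 a.py
```

```text
pics
top key [(array([352.5, 280.2]), 0.9), (array([320.2, 145.5]), 0.9), (array([406.6, 238.1]), 0.69)]
top key_grip [(array([353.8, 281. ]), 0.82), (array([317.7, 141.9]), 0.68), (array([356.6, 203. ]), 0.67), (array([520.5, 243.6]), 0.65), (array([404.6, 239.1]), 0.54)]
top ring_bar [(array([346.4, 183.7]), 0.88), (array([422.7, 220. ]), 0.85), (array([314.9, 164.8]), 0.78), (array([360.1, 258.4]), 0.55)]
top bracket [(array([270.1, 204. ]), 0.68)]
top seat [(array([252.4, 189.7]), 0.9), (array([519.5, 241.9]), 0.17)]
top nose [(array([246.8, 196. ]), 0.56)]Traceback (most recent call last):
  File "a.py", line 7, in <module>
    print(n,t,[(np.round(r["pixel"],1),round(r["conf"],2)) for r in env.tip_of(t,p)][:5])
                                                                    ~~~~~~~~~~^^^^^
ValueError: it knows: block, bracket, brush, key, key_grip, nose, oil_can, press, ring_bar, seat, spare_key, wand
```

```bash
sed -i 's/"gate",/"press",/' a.py; python3 a.py
```

```text
top key [(array([405., 240.]), 0.88), (array([318.5, 149.2]), 0.73), (array([352.5, 282. ]), 0.59), (array([359.1, 199.3]), 0.58), (array([179.6, 280.2]), 0.22)]
top key_grip [(array([355.5, 202.5]), 0.84), (array([271.6, 205.2]), 0.67), (array([354.9, 279.6]), 0.66), (array([409.5, 240. ]), 0.56)]
top ring_bar [(array([346.2, 182.8]), 0.89), (array([314.1, 163.9]), 0.78), (array([419.7, 222.1]), 0.7), (array([246.9, 193.4]), 0.29)]
top bracket [(array([270.5, 203.7]), 0.62)]
top seat [(array([255.3, 190. ]), 0.68), (array([271. , 203.2]), 0.65)]
top nose [(array([247.6, 195.9]), 0.77)]
top press [(array([246. , 190.8]), 0.74), (array([252.3, 190.9]), 0.73)]
top spare_key [(array([220. , 320.5]), 0.71), (array([247.5, 190.4]), 0.68)]
side key [(array([262. , 242.8]), 0.75), (array([367.3, 240.6]), 0.73), (array([314.7, 245.5]), 0.63), (array([255.7, 241.6]), 0.59), (array([365.8, 277.3]), 0.51)]
side key_grip [(array([263.4, 244.4]), 0.71), (array([362.6, 279.3]), 0.62), (array([365.5, 237.5]), 0.51), (array([315.3, 249.8]), 0.47), (array([364.6, 240.1]), 0.29)]
side ring_bar [(array([362.5, 226.9]), 0.75), (array([269.3, 249.9]), 0.69), (array([351.5, 269.2]), 0.65)]
side bracket [(array([260.4, 290.4]), 0.96)]
side seat [(array([259.6, 239.5]), 0.75)]
side nose [(array([258.3, 239. ]), 0.69)]
side press [(array([257.5, 235. ]), 0.97), (array([259.4, 241.9]), 0.19)]
side spare_key [(array([317.9, 375.6]), 0.81), (array([366.2, 237.4]), 0.7)]
1.3 [[ 0.957  0.29   0.   ]
 [ 0.29  -0.957  0.   ]
 [ 0.    -0.    -1.   ]] [-0.242  0.074  0.428]
```

View pics/top0.png

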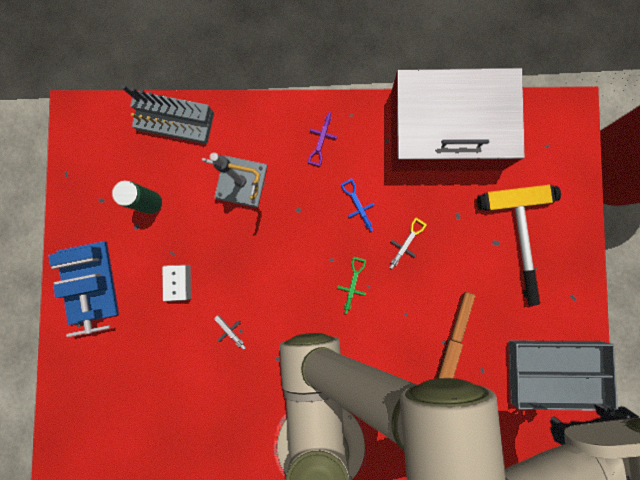

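View pics/side0.png

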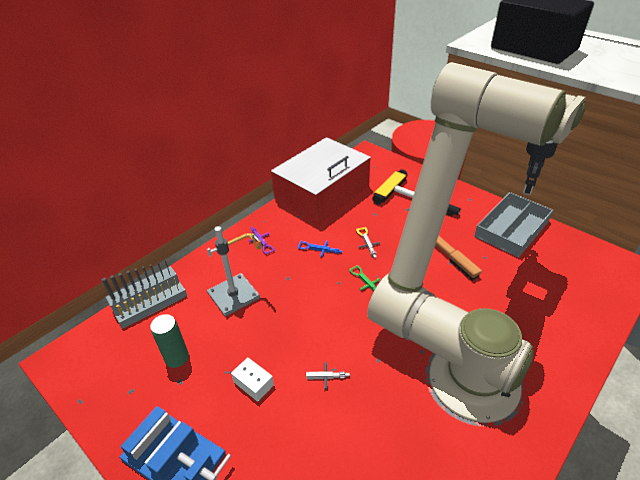

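The top view shows several key-shaped things: white/steel with yellow ring at (405,240), blue (357,205), purple (320,140), green (352,285) and the ringless spare (230,332). The key meant is the steel one with the yellow ring, ring bar near (420,221). The hook stand is at (240,185). The side view shows the yellow-ring key at (367,240) and the stand at (233,270).

```bash
cat > b.py <<'E'
from h import *
np.set_printoptions(precision=4,suppress=True)
T=env.get_image("top");S=env.get_image("side")
a=T["color"][205:285,375:455,::-1];b=T["color"][140:240,190:290,::-1];c=S["color"][215:265,340:390,::-1]; d=S["color"][220:320,200:300,::-1]
R=lambda i:cv2.resize(i,(390,290),interpolation=cv2.INTER_CUBIC) 
R=lambda i:cv2.resize(i,(295,295),interpolation=cv2.INTER_CUBIC)
cv2.imwrite("pics/c1.png",np.vstack([np.hstack([R(a),R(b)]),np.hstack([R(c),R(d)])]))
print("key",tri([(T,(405,240)),(S,(367,240.6))]),"bar",tri([(T,(420,221.5)),(S,(362.5,227))]))
print("atz",atz(T,(405,240),.008),atz(T,(420,221.5),.008))
print("press",tri([(T,(249,191)),(S,(257.5,235))]),"seat",tri([(T,(254,190)),(S,(259.6,239.5))]))
print("brk",atz(T,(251,205),0.0))
W=env.get_image("wrist"); s=env.observe(); R0=np.array(s["tool_rot"]);p=np.array(s["position"])
print("cam in tool",R0.T@(-W["R"].T@W["t"]-p),R0.T@W["R"].T, W["fov_y"])
for n,p_ in(("T",T),("S",S)):
    for t in("key","bracket"):
        for r in env.outline_of(t,p_)[:4]: print(n,t,r["conf"],np.round(r["bbox"]))
E
python3 b.py
```

```text
key (array([ 0.5279, -0.2265,  0.0097]), [array([1. , 1.2]), array([-1.2,  0. ])]) bar (array([ 0.5769, -0.2649,  0.0176]), [array([0.8, 0.9]), array([-0.9,  0. ])])
atz [ 0.5311 -0.2243  0.008 ] [ 0.5805 -0.2646  0.008 ]
press (array([0.621 , 0.1454, 0.2373]), [array([0.8, 0.9]), array([-0.9, -0.2])]) seat (array([0.6266, 0.1384, 0.2128]), [array([1.2, 1.3]), array([-1.4, -0.3])])
brk [0.6273 0.1891 0.    ]
cam in tool [ 0.0738  0.0002 -0.124 ] [[-0.0001 -0.957  -0.2902]
 [ 1.      0.0001 -0.0008]
 [ 0.0008 -0.2902  0.957 ]] 61.532735627277404
T key 0.81 [322. 139.  28.  50.]
T key 0.73 [403. 249.  28.  36.]
T key 0.64 [136. 198.  49.  32.]
T bracket 0.71 [229. 332.  33.  37.]
T bracket 0.65 [236. 182.  70.  54.]
S key 0.79 [364. 277.  28.  24.]
S key 0.67 [370. 245.  11.  19.]
S key 0.64 [260. 243.  24.  30.]
S bracket 0.94 [233. 271.  60.  83.]
```

View pics/c1.png

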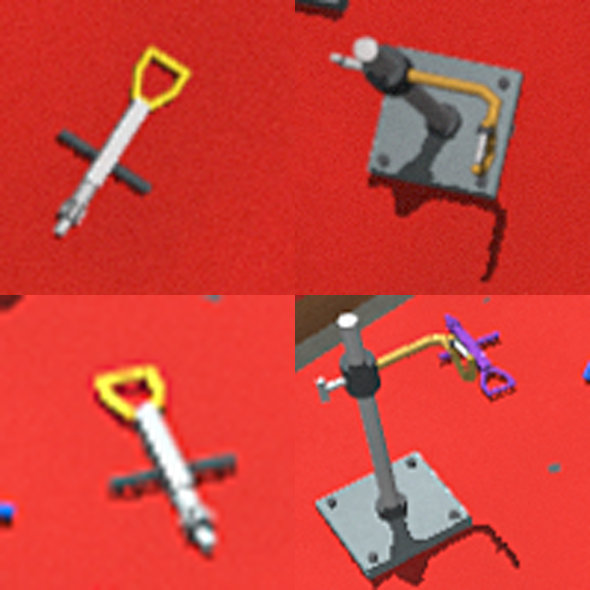

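The crop confirms the steel key with the yellow ring (ring bar up-right in the top view) and the bracket with the brass hook, gate (silver) and free leg towards the robot. Next: the bracket pose from the plate corners.

```bash
cat > c.py <<'E'
from h import *
from scipy.optimize import least_squares
np.set_printoptions(precision=4,suppress=True)
T=env.get_image("top");S=env.get_image("side")
c=np.array([[522,72],[496,198],[370,172],[385,44]]);uv=(c-[295,0])/2.95+[190,140]-.5
L=np.array([[60,-60],[-60,-60],[-60,60],[60,60]])/1e3
sc=np.array([[417,452],[470,522],[374,585],[317,502]]);suv=(sc-[295,295])/2.95+[200,220]-.5
SL=np.array([[60,-60],[-60,-60],[-60,60],[60,60]])/1e3
def W(p):
    a=p[2];R=np.array([[np.cos(a),-np.sin(a)],[np.sin(a),np.cos(a)]]); return np.c_[p[:2]+(L+[.045,.085])@R.T,np.full(4,.012)]
for nm,f in(("T",lambda p:(proj(T,W(p))-uv).ravel()),("S",lambda p:(proj(S,W(p))-suv).ravel()),("both",lambda p:np.r_[(proj(T,W(p))-uv).ravel(),(proj(S,W(p))-suv).ravel()])):
    r=least_squares(f,[.62,.14,-.2]); print(nm,r.x[:2],np.degrees(r.x[2]),np.abs(r.fun).max())
s=env.observe();print(s["q"],s["time_s"])
E
python3 c.py
```

```text
T [0.6325 0.142 ] -10.115185284576231 2.1419651950233174
S [0.624  0.1449] -11.526589145848204 1.8937162876386537
both [0.6296 0.1427] -10.649631725540118 2.9082622633992514
[-85.5023  21.8075  74.3371  -0.0002  83.858  -12.3359] 1.75
```

Emit:
move_arm(
  plan=[
    [0, 0, 8, 5, 0, 0, 0.2],
    [0, 0, 16, 10, 0, 0, 0.2],
    [0, 0, 24, 15, 0, 0, 0.2],
    [0, 0, 32, 20, 0, 0, 0.2],
    [0, 0, 40, 25, 0, 0, 0.2],
  ],
)

```text
time_s: 2.25
position: [0.3831, -0.4587, 0.2501]
tool_rot: [[0.923, -0.385, 0.0], [-0.385, -0.923, -0.0], [0.0, 0.0, -1.0]]
ft_force: [-0.7, -1.1, 0.4]
grip_width: 0.0511
gripper_force: 0.0
```

Emit:
move_arm(
  plan=[
    [0, 0, 4, 1, -4.8, 1, 0.2],
    [0, 0, 8, 2, -9.6, 2, 0.2],
    [0, 0, 12, 3, -14.4, 3, 0.2],
    [0, 0, 16, 3.7, -19.2, 4, 0.2],
    [0, 0, 16.4, 4.2, -24, 5, 0.2],
  ],
)

```text
time_s: 2.75
position: [0.5123, -0.2516, 0.1997]
tool_rot: [[0.779, -0.627, 0.0], [-0.627, -0.779, -0.0], [0.0, -0.0, -1.0]]
ft_force: [0.2, -0.3, -0.4]
grip_width: 0.051
gripper_force: 0.0
```

Emit:
move_arm(
  plan=[
    [0, 0, 0, 0.8, -2.9, 3, 0.2],
    [0, 0, 0, 0.8, -2.9, 3, 0.2],
    [0, 0, 0, 0.8, -2.9, 3, 0.2],
  ],
)

```text
time_s: 3.05
position: [0.5359, -0.2355, 0.1697]
tool_rot: [[0.781, -0.625, -0.001], [-0.625, -0.781, 0.0], [-0.001, 0.0, -1.0]]
ft_force: [0.3, -1.2, 0.5]
grip_width: 0.0512
gripper_force: 0.0
```

```bash
cat > d.py <<'E'
from h import *
np.set_printoptions(precision=4,suppress=True)
s=env.observe();print(s["time_s"],s["position"],s["tool_rot"],s["q"],s["ft_force"])
w=env.get_image("wrist");save(w,"w1")
k=env.outline_of("key",w);
for r in k: print(r["conf"],r["bbox"])
for t in("key_grip","ring_bar"):
    for r in env.tip_of(t,w): print(t,r["pixel"],r["conf"],atz(w,r["pixel"],.008))
E
python3 d.py
```

```text
3.05 [ 0.5359 -0.2355  0.1697] [[ 0.781  -0.6245 -0.0009]
 [-0.6245 -0.781   0.0004]
 [-0.001   0.0003 -1.    ]] [-35.2947  29.1557  75.9066  -0.0146  74.9939  93.3551] [ 0.2661 -1.1931  0.4501]
0.94 [282.9, 400.2, 81.0, 75.1]
0.84 [111.5, 241.1, 189.9, 111.6]
0.77 [326.2, 243.1, 101.0, 195.2]
key_grip [268.9, 421.1] 0.81 [ 0.4272 -0.0895  0.008 ]
key_grip [90.8, 237.4] 0.79 [ 0.6384 -0.0932  0.008 ]
key_grip [322.0, 225.9] 0.71 [ 0.5356 -0.2356  0.008 ]
key_grip [321.7, 227.5] 0.63 [ 0.5348 -0.2347  0.008 ]
ring_bar [313.8, 152.7] 0.75 [ 0.5803 -0.264   0.008 ]
ring_bar [25.2, 208.1] 0.65 [ 0.6873 -0.0692  0.008 ]
```

View pics/w1.png

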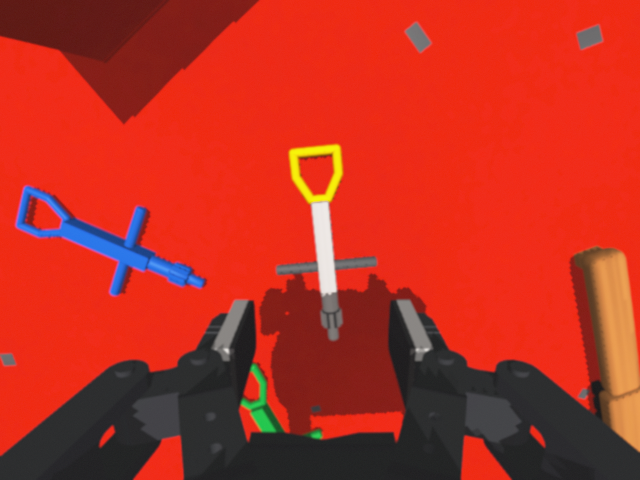

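The wrist view shows the yellow-ring key: ring bar at (315,152), grip middle near (322,230), cross handle (326,266), head tip (334,338). The key is turned a few degrees from the tool's x.

```bash
cat > e.py <<'E'
from h import *
np.set_printoptions(precision=4,suppress=True)
w=env.get_image("wrist");T=env.get_image("top")
b=atz(w,(315.5,152),.008);h=atz(w,(333.5,337),.008);c=atz(w,(326.5,266.5),.009)
u=(b-h)/np.linalg.norm(b-h);print(b,h,c,"len",np.linalg.norm(b-h),"yaw",np.degrees(np.arctan2(u[1],u[0])))
print("origin from bar",b-.055*u,"from head",h+.092*u,"from cross",c+.03*u)
print("tri bar",tri([(T,(420,221.5)),(w,(315.5,152))]),"mid",tri([(T,(405,240)),(w,(322,229))]))
o=(b-.055*u+h+.092*u+c+.03*u)/3
s=env.observe();R=np.array(s["tool_rot"]);print("o",o,"shift cm",R.T@(np.r_[o[:2],.022]-s["position"])*100, "cross yaw",)
E
python3 e.py
```

```text
[ 0.5797 -0.2669  0.008 ] [ 0.4576 -0.1865  0.008 ] [ 0.5087 -0.22    0.009 ] len 0.1461780561632988 yaw -33.39278224924224
origin from bar [ 0.5338 -0.2366  0.008 ] from head [ 0.5345 -0.2371  0.008 ] from cross [ 0.5337 -0.2365  0.009 ]
tri bar (array([ 0.5802, -0.2661,  0.0028]), [array([0.2, 0.3]), array([-1.2, -0.4])]) mid (array([ 0.5306, -0.2298, -0.0159]), [array([0.7, 0.8]), array([-3.4, -0.7])])
o [ 0.534  -0.2367  0.0083] shift cm [-0.1262  0.1009 14.8772] cross yaw
```

Emit:
move_arm(
  plan=[
    [0, 0, -5.2, -0.1, 0.1, 4, 0.2],
    [0, 0, -5.2, -0.1, 0.1, 8, 0.2],
    [0, 0, -5.2, -0.1, 0.1, 11, 0.2],
    [0, 0, -5.2, -0.1, 0.1, 13.5, 0.2],
    [0, 0, -5.2, -0.1, 0.1, 14.6, 0.2],
  ],
  squeeze=100,
)

```text
time_s: 3.85
position: [0.5335, -0.2359, 0.0223]
tool_rot: [[0.833, -0.553, -0.002], [-0.553, -0.833, 0.002], [-0.003, -0.0, -1.0]]
ft_force: [1.2, 0.2, 0.1]
grip_width: 0.0516
gripper_force: 0.0
```

Emit:
move_arm(
  plan=[
    [0, 0, 0, 0, 0, 0.1, 0.2],
    [0, 0, 0, 0, 0, 0.1, -1],
    [0, 0, 0, 0, 0, 0.1, -1],
    [0, 0, 0, 0, 0, 0.1, -1],
    [0, 0, 0, 0, 0, 0.1, -1],
  ],
  squeeze=100,
)

```text
time_s: 4.35
position: [0.535, -0.2362, 0.0247]
tool_rot: [[0.834, -0.552, 0.002], [-0.552, -0.834, -0.002], [0.003, 0.0, -1.0]]
ft_force: [-0.9, 1.0, 6.7]
grip_width: 0.0087
gripper_force: 99.0
```

Emit:
move_arm(
  plan=[
    [0, 0, 0, 0, 0, 0, -1],
    [0, 0, 0, 0, 0, 0, -1],
    [0, 0, 0, 0, 0, 0, -1],
  ],
  squeeze=100,
)

```text
time_s: 4.65
position: [0.535, -0.2362, 0.0247]
tool_rot: [[0.834, -0.552, 0.002], [-0.552, -0.834, -0.002], [0.003, 0.0, -1.0]]
ft_force: [-0.3, 1.1, 7.0]
grip_width: 0.0085
gripper_force: 99.0
```

Emit:
move_arm(
  plan=[
    [0, 0, 0, 0, 0, -1, -1],
    [0, 0, 0, 0, 0, -4, -1],
    [0, 0, 0, 0, 0, -8, -1],
    [0, 0, 0, 0, 0, -12, -1],
    [0, 0, 0, 0, 0, -16, -1],
  ],
)

```text
time_s: 5.15
position: [0.5339, -0.2356, 0.1853]
tool_rot: [[0.834, -0.552, -0.0], [-0.552, -0.834, -0.0], [0.0, 0.0, -1.0]]
ft_force: [0.3, -0.6, -3.8]
grip_width: 0.0086
gripper_force: 98.2
```

Emit:
move_arm(
  plan=[
    [0, 0, 0, 0, 0, -4, -1],
    [0, 0, -4, -2, -3.4, -8, -1],
    [0, 0, -8, -4, -7, -12, -1],
    [0, 0, -12, -6, -11, -14, -1],
    [0, 0, -16, -8, -15, -14, -1],
  ],
)

```text
time_s: 5.65
position: [0.5498, -0.0711, 0.3263]
tool_rot: [[0.954, -0.3, 0.005], [-0.3, -0.954, -0.002], [0.006, 0.0, -1.0]]
ft_force: [2.2, 0.7, -3.7]
grip_width: 0.0086
gripper_force: 98.5
```

```bash
cat > f.py <<'E'
from h import *
np.set_printoptions(precision=4,suppress=True)
s=env.observe();R=np.array(s["tool_rot"]);p=np.array(s["position"]);print(s["time_s"],p,np.degrees(np.arctan2(R[1,0],R[0,0])),s["grip_width"],s["ft_force"])
w=env.get_image("wrist");save(w,"w2")
o=np.array([.6296,.1427]);a=np.radians(-10.65);u=np.array([np.cos(a),np.sin(a)])
tgt=np.r_[o-.062*u,.33];print("shift cm",R.T@(tgt-p)*100)
# where bar is expected in the picture and where found
print("exp bar",proj(w,p+R@[.055,0,.014]))
for t in("ring_bar","key_grip"): print(t,[(np.round(r["pixel"]),round(r["conf"],2)) for r in env.tip_of(t,w)])
E
python3 f.py
```

```text
5.65 [ 0.5498 -0.0711  0.3263] -17.434110582189746 0.008567253490492597 [ 2.207   0.7301 -3.6684]
shift cm [ -4.9433 -22.0532  -0.4046]
exp bar [[321.5292 178.2936]]
ring_bar [(array([322., 180.]), 0.97), (array([183.,  42.]), 0.88), (array([282.,  68.]), 0.84), (array([364., 241.]), 0.77)]
key_grip [(array([318., 110.]), 0.97), (array([368., 285.]), 0.8), (array([320., 320.]), 0.69)]
```

View pics/w2.png

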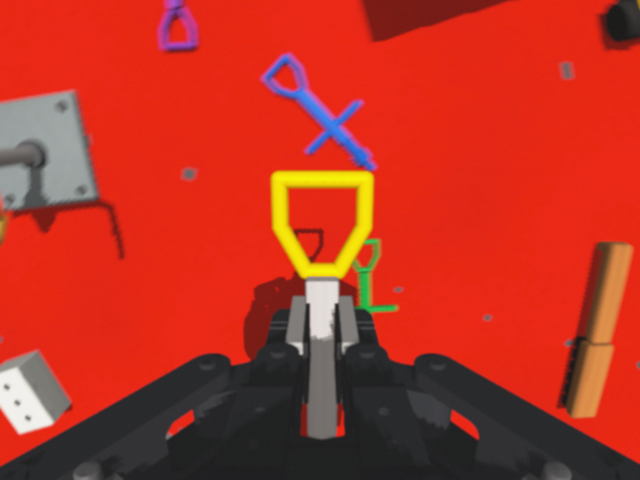

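The key is held straight: the ring bar is at (322,180), expected (321.5,178). The bracket plate is at the left, (40,150).

Emit:
move_arm(
  plan=[
    [0, 0, -2, -2, -4.4, -1, -1],
    [0, 0, -4, -4, -8.8, -1.5, -1],
    [0, 0, -6.8, -6, -13.2, -2, -1],
    [0, 0, -6.8, -8, -17.6, -2, -1],
    [0, 0, -6.8, -8, -22, -2, -1],
  ],
)

```text
time_s: 6.3
position: [0.5382, 0.163, 0.3436]
tool_rot: [[0.982, -0.187, 0.0], [-0.187, -0.982, -0.0], [0.0, 0.0, -1.0]]
ft_force: [1.3, -1.7, -2.7]
grip_width: 0.0089
gripper_force: 98.9
```

Emit:
move_arm(
  plan=[
    [0, 0, 0, 0, 0, 0, -1],
    [0, 0, 0, 0, 0, 0, -1],
  ],
)

```text
time_s: 6.5
position: [0.5397, 0.1615, 0.3421]
tool_rot: [[0.983, -0.186, -0.001], [-0.186, -0.983, -0.001], [-0.001, 0.001, -1.0]]
ft_force: [0.2, -0.3, -3.1]
grip_width: 0.0084
gripper_force: 99.0
```

```bash
cat > f.py <<'E'
from h import *
import sys
np.set_printoptions(precision=4,suppress=True)
s=env.observe();R=np.array(s["tool_rot"]);p=np.array(s["position"]);print(s["time_s"],p,np.degrees(np.arctan2(R[1,0],R[0,0])),s["grip_width"],s["ft_force"])
w=env.get_image("wrist");save(w,sys.argv[1])
print("exp bar",proj(w,p+R@[.055,0,.014]))
for t in("seat","nose","press","ring_bar"): print(t,[(np.round(r["pixel"]),round(r["conf"],2)) for r in env.tip_of(t,w)])
E
python3 f.py w3
```

```text
6.5 [0.5397 0.1615 0.3421] -10.70592064133441 0.008425597922787976 [ 0.171  -0.3072 -3.1059]
exp bar [[321.486  178.2501]]
seat [(array([326.,  91.]), 0.92)]
nose [(array([321., 122.]), 0.57)]
press []
ring_bar [(array([550., 197.]), 0.97), (array([322., 179.]), 0.78), (array([509.,  12.]), 0.62)]
```

View pics/w3.png

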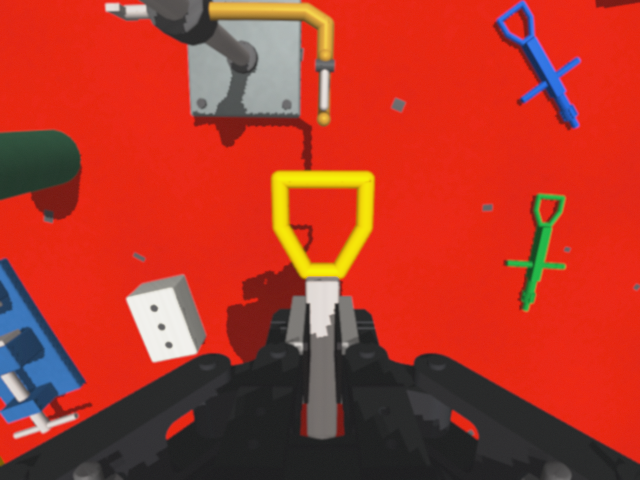

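The picture shows the hook ahead of the ring: gate hinge (325,68), nose ball (324,119), collar (185,10), near plate edge from (192,117) to (301,114).

```bash
cat > g.py <<'E'
from h import *
np.set_printoptions(precision=4,suppress=True)
w=env.get_image("wrist");T=env.get_image("top")
A=atz(w,(192,117),.012);B=atz(w,(301,114),.012);C=atz(w,(300.5,40),.012)
for d,n in((A-B,"edge y"),(C-B,"edge x")): print(n,np.linalg.norm(d),np.degrees(np.arctan2(d[1],d[0])))
for z in(.22,.234,.248):
    n=atz(w,(324,119),z);h=atz(w,(325,68),z-.005);d=h-n;print(z,n,h,"len",np.linalg.norm(d[:2]),np.degrees(np.arctan2(d[1],d[0])))
s=env.observe();R=np.array(s["tool_rot"]);p=np.array(s["position"])
for yaw in(-10,-12):
    a=np.radians(yaw);u=np.array([np.cos(a),np.sin(a)]);v=np.array([-u[1],u[0]])
    o=B[:2]+u*.015-v*.025; print(yaw,"origin from corner",o)
    nose=o-.017*u; print(" nose exp",nose)
print("tri nose T/w",tri([(T,(248.,195.5)),(w,(324,119))]))
E
python3 g.py
```

```text
edge y 0.1193866994459028 80.13806487662313
edge x 0.07500287515749357 -11.102896729674821
0.22 [0.6133 0.145  0.22  ] [0.6417 0.139  0.215 ] len 0.029042093230133095 -11.973310997750339
0.234 [0.6133 0.1451 0.234 ] [0.6401 0.1394 0.229 ] len 0.02742761722304788 -11.976004202528383
0.248 [0.6132 0.1452 0.248 ] [0.6385 0.1398 0.243 ] len 0.025813141284144275 -11.979034298842546
-10 origin from corner [0.6344 0.1401]
 nose exp [0.6177 0.1431]
-12 origin from corner [0.6335 0.1398]
 nose exp [0.6168 0.1433]
tri nose T/w (array([0.6122, 0.146 , 0.2494]), [array([ 0.4, -0.5]), array([-1.2,  2.3])])
```

Emit:
move_arm(
  plan=[
    [0, 0, 0, 1.5, 0.1, 1, -1],
    [0, 0, 0, 3.1, 0.2, 2.5, -1],
    [0, 0, 0, 3.1, 0.2, 4, -1],
    [0, 0, 0, 3.1, 0.2, 4, -1],
    [0, 0, 0, 3.1, 0.2, 4, -1],
  ],
)

```text
time_s: 7.35
position: [0.5702, 0.1538, 0.3023]
tool_rot: [[0.983, -0.186, -0.0], [-0.186, -0.983, -0.0], [-0.0, 0.0, -1.0]]
ft_force: [-0.2, -1.1, -2.7]
grip_width: 0.0085
gripper_force: 99.0
```

```bash
python3 f.py w4
```

```text
7.35 [0.5702 0.1538 0.3023] -10.732248889907876 0.008481337858732693 [-0.1753 -1.1109 -2.6736]
exp bar [[321.4051 178.2254]]
seat [(array([320., 146.]), 0.76)]
nose []
press [(array([320., 167.]), 0.64), (array([319., 320.]), 0.32)]
ring_bar [(array([321., 180.]), 0.96), (array([563., 231.]), 0.88), (array([524.,  40.]), 0.72)]
```

View pics/w4.png

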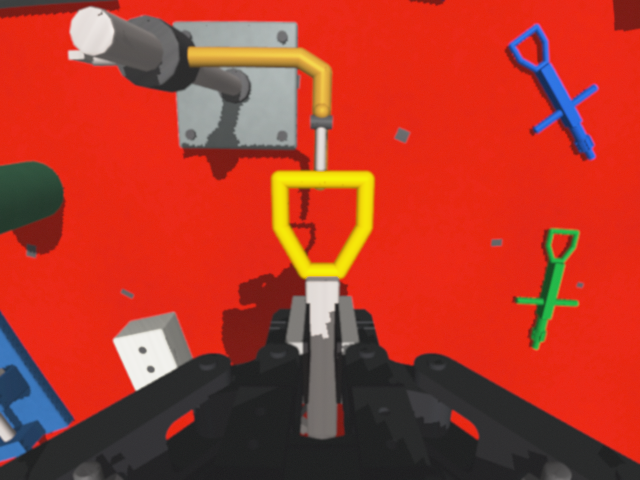

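The picture shows gate and hinge (321,121) in line with the ring's centre column 321, with the nose just hidden under the ring bar (322,180).

```bash
cat > k.py <<'E'
from h import *
np.set_printoptions(precision=4,suppress=True)
w=env.get_image("wrist");s=env.observe();R=np.array(s["tool_rot"]);p=np.array(s["position"])
ct=R.T@(-w["R"].T@w["t"]-p);Rct=w["R"]@R
def view(p0,yaw):
    a=np.radians(yaw);c,sn=np.cos(a),np.sin(a);R0=np.array([[c,sn,0],[sn,-c,0],[0,0,-1]]);d=dict(w);Rw=Rct@R0.T;d["R"]=Rw;d["t"]=-Rw@(np.array(p0)+R0@ct);return d
w1=view([.5397,.1615,.3421],-10.706)
print("hinge",tri([(w1,(325,66)),(w,(321,121))]))
print("armbend",tri([(w1,(318,8)),(w,(316,58))]))
for z in(.22,.234,.248):
  n=atz(w1,(324,119),z); print(z,n,"nose px now",proj(w,n),"rel tool mm",R.T@(n-p)*1e3)
  print("  hinge",[R.T@(atz(i,q,z-.005)-p)*1e3 for i,q in((w1,(325,66)),(w,(321,121)))])
r=[atz(w,q,.012) for q in((180,149),(297,147),(297,23),(177,24))]
a=np.radians(-10.9);u=np.array([np.cos(a),np.sin(a)]);v=np.array([-u[1],u[0]])
for q,(x,y) in zip(r,((-15,145),(-15,25),(105,25),(105,145))): print("origin",q[:2]-u*x/1e3-v*y/1e3)
print([np.linalg.norm(r[i]-r[i-1]) for i in range(4)])
E
python3 k.py
```

```text
hinge (array([0.6427, 0.1404, 0.2168]), [array([-0.5, -0. ]), array([0.6, 0. ])])
armbend (array([0.671 , 0.1382, 0.2287]), [array([0.9, 0.1]), array([-1.1, -0.1])])
0.22 [0.6133 0.1462 0.22  ] nose px now [[321.1328 181.1146]] rel tool mm [44.1037 -0.2914 83.1319]
  hinge [array([74.2083,  0.2835, 88.1627]), array([74.0295, -0.3519, 88.1627])]
0.234 [0.6133 0.1463 0.234 ] nose px now [[320.9259 185.4095]] rel tool mm [44.0457 -0.3581 69.1319]
  hinge [array([72.4743,  0.1861, 74.1609]), array([74.0221, -0.3145, 74.1626])]
0.248 [0.6132 0.1464 0.248 ] nose px now [[320.6881 190.3457]] rel tool mm [43.9878 -0.4248 55.1318]
  hinge [array([70.7403,  0.0887, 60.1592]), array([74.0147, -0.2771, 60.1626])]
origin [0.6312 0.1423]
origin [0.6327 0.1424]
origin [0.6285 0.142 ]
origin [0.6284 0.1367]
[np.float64(0.11842094254019742), np.float64(0.11958874385716277), np.float64(0.11591129034129868), np.float64(0.11479052937782099)]
```

Emit:
move_arm(
  plan=[
    [0, 0, 0, 0, 0, 1, -1],
    [0, 0, 0, 0, 0, 2, -1],
    [0, 0, 0, 0, 0, 3, -1],
    [0, 0, 0, 0, 0, 3.4, -1],
    [0, 0, 0, 0, 0, 3.4, -1],
  ],
  squeeze=110,
)

```text
time_s: 8.15
position: [0.5696, 0.1541, 0.2675]
tool_rot: [[0.983, -0.186, -0.002], [-0.186, -0.983, -0.0], [-0.002, 0.0, -1.0]]
ft_force: [0.1, -0.7, -3.0]
grip_width: 0.0083
gripper_force: 111.7
```

Emit:
move_arm(
  plan=[
    [0, 0, 0, 0, 0, 0.2, -1],
    [0, 0, 0, 0, 0, 0.4, -1],
    [0, 0, 0, 0, 0, 0.6, -1],
    [0, 0, 0, 0, 0, 0.8, -1],
    [0, 0, 0, 0, 0, 0.8, -1],
  ],
)

```text
time_s: 8.65
position: [0.5698, 0.1541, 0.2602]
tool_rot: [[0.983, -0.186, -0.0], [-0.186, -0.983, -0.0], [-0.0, 0.0, -1.0]]
ft_force: [-0.8, 0.7, -3.8]
grip_width: 0.0082
gripper_force: 111.7
```

Emit:
move_arm(
  plan=[
    [0, 0, 0, 0, 0, 0.2, -1],
    [0, 0, 0, 0, 0, 0.4, -1],
    [0, 0, 0, 0, 0, 0.6, -1],
    [0, 0, 0, 0, 0, 0.8, -1],
    [0, 0, 0, 0, 0, 0.8, -1],
  ],
)

```text
time_s: 9.15
position: [0.5698, 0.1541, 0.2521]
tool_rot: [[0.983, -0.186, -0.001], [-0.186, -0.983, -0.0], [-0.001, 0.0, -1.0]]
ft_force: [-0.6, 0.8, -3.5]
grip_width: 0.0082
gripper_force: 111.7
```

Emit:
move_arm(
  plan=[
    [0, 0, 0, 0, 0, 0.2, -1],
    [0, 0, 0, 0, 0, 0.4, -1],
    [0, 0, 0, 0, 0, 0.6, -1],
    [0, 0, 0, 0, 0, 0.6, -1],
  ],
)

```text
time_s: 9.55
position: [0.5697, 0.154, 0.2461]
tool_rot: [[0.983, -0.186, -0.001], [-0.186, -0.983, -0.0], [-0.001, 0.0, -1.0]]
ft_force: [0.7, -0.9, -3.4]
grip_width: 0.0079
gripper_force: 111.7
```

Emit:
move_arm(
  plan=[
    [0, 0, 0, 0, 0, 0.2, -1],
    [0, 0, 0, 0, 0, 0.4, -1],
    [0, 0, 0, 0, 0, 0.4, -1],
  ],
)

```text
time_s: 9.85
position: [0.5697, 0.154, 0.2421]
tool_rot: [[0.983, -0.186, -0.001], [-0.186, -0.983, -0.0], [-0.001, 0.0, -1.0]]
ft_force: [0.4, 0.2, -3.6]
grip_width: 0.0085
gripper_force: 111.7
```

Emit:
move_arm(
  plan=[
    [0, 0, 0, 0, 0, 0.2, -1],
    [0, 0, 0, 0, 0, 0.4, -1],
    [0, 0, 0, 0, 0, 0.4, -1],
  ],
)

```text
time_s: 10.15
position: [0.57, 0.1541, 0.2389]
tool_rot: [[0.983, -0.186, 0.001], [-0.186, -0.983, 0.0], [0.001, -0.0, -1.0]]
ft_force: [-0.6, -0.3, 2.3]
grip_width: 0.0085
gripper_force: 112.5
```

Contact at TCP z ≈ 0.240, about 8 mm below nominal. Pressing on gently to see whether it gives as the gate should.

Emit:
move_arm(
  plan=[
    [0, 0, 0, 0, 0, 0.1, -1],
    [0, 0, 0, 0, 0, 0.2, -1],
    [0, 0, 0, 0, 0, 0.2, -1],
  ],
)

```text
time_s: 10.45
position: [0.5699, 0.1541, 0.2367]
tool_rot: [[0.983, -0.186, 0.0], [-0.186, -0.983, 0.0], [0.0, -0.0, -1.0]]
ft_force: [-1.4, -0.3, 3.2]
grip_width: 0.0085
gripper_force: 112.6
```

```bash
python3 - <<'E'
from h import *
w=env.get_image("wrist");save(w,"w5",(240,20,160,280),2)
E
```

```text
(no output)
```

View pics/w5.png

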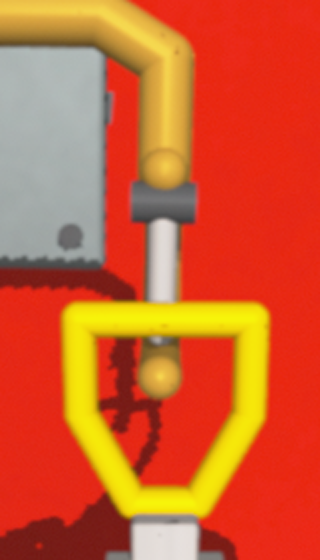

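The picture shows the nose ball (crop (159,376)) inside the ring's hole and the gate (crop (162,260)) under the bar (crop (165,319)), which is 10 mm from the nose, as planned. Pressing on.

Emit:
move_arm(
  plan=[
    [0, 0, 0, 0, 0, 0.2, -1],
    [0, 0, 0, 0, 0, 0.4, -1],
    [0, 0, 0, 0, 0, 0.6, -1],
    [0, 0, 0, 0, 0, 0.8, -1],
  ],
)

```text
time_s: 10.9
position: [0.5706, 0.154, 0.229]
tool_rot: [[0.983, -0.186, 0.003], [-0.186, -0.983, -0.0], [0.003, -0.0, -1.0]]
ft_force: [-0.1, -1.4, 7.8]
grip_width: 0.0086
gripper_force: 113.2
```

Emit:
move_arm(
  plan=[
    [0, 0, 0, 0, 0, 0.15, -1],
    [0, 0, 0, 0, 0, 0.3, -1],
    [0, 0, 0, 0, 0, 0.45, -1],
    [0, 0, 0, 0, 0, 0.6, -1],
  ],
)

```text
time_s: 11.3
position: [0.5713, 0.1539, 0.2241]
tool_rot: [[0.983, -0.186, 0.006], [-0.186, -0.983, -0.0], [0.006, -0.001, -1.0]]
ft_force: [-0.9, -0.8, 11.4]
grip_width: 0.0084
gripper_force: 113.7
```

Emit:
move_arm(
  plan=[
    [0, 0, 0, 0, 0, 0.1, -1],
    [0, 0, 0, 0, 0, 0.2, -1],
    [0, 0, 0, 0, 0, 0.3, -1],
  ],
)

```text
time_s: 11.6
position: [0.571, 0.154, 0.221]
tool_rot: [[0.983, -0.186, 0.005], [-0.186, -0.983, 0.0], [0.005, -0.001, -1.0]]
ft_force: [-2.5, -0.5, 10.7]
grip_width: 0.0083
gripper_force: 113.7
```

Emit:
move_arm(
  plan=[
    [0, 0, 0, 0, 0, 0.1, -1],
    [0, 0, 0, 0, 0, 0.2, -1],
    [0, 0, 0, 0, 0, 0.2, -1],
  ],
)

```text
time_s: 11.9
position: [0.5694, 0.1543, 0.2177]
tool_rot: [[0.983, -0.186, -0.001], [-0.186, -0.983, 0.0], [-0.001, -0.0, -1.0]]
ft_force: [-7.5, 1.0, 3.2]
grip_width: 0.0084
gripper_force: 112.8
```

Emit:
move_arm(
  plan=[
    [0, 0, 0, 0, 0, 0.1, -1],
    [0, 0, 0, 0, 0, 0.15, -1],
    [0, 0, 0, 0, 0, 0.15, -1],
  ],
)

```text
time_s: 12.2
position: [0.5698, 0.154, 0.215]
tool_rot: [[0.983, -0.186, -0.002], [-0.186, -0.983, -0.0], [-0.001, 0.0, -1.0]]
ft_force: [-0.2, -0.5, -1.6]
grip_width: 0.0081
gripper_force: 111.9
```

The gate gave way and the force vanished: it snapped shut behind the bar. Now moving the bar over the notch and feeling down.

Emit:
move_arm(
  plan=[
    [0, 0, 0, 0.2, 0, 0, -1],
    [0, 0, 0, 0.4, 0, 0, -1],
    [0, 0, 0, 0.6, 0, 0, -1],
    [0, 0, 0, 0.75, 0, 0.1, -1],
    [0, 0, 0, 0.75, 0, 0.2, -1],
  ],
)

```text
time_s: 12.7
position: [0.5774, 0.1526, 0.2138]
tool_rot: [[0.983, -0.186, 0.0], [-0.186, -0.983, -0.0], [0.0, 0.0, -1.0]]
ft_force: [1.5, -0.0, -3.2]
grip_width: 0.008
gripper_force: 111.9
```

Emit:
move_arm(
  plan=[
    [0, 0, 0, 0, 0, 0.1, -1],
    [0, 0, 0, 0, 0, 0.2, -1],
    [0, 0, 0, 0, 0, 0.2, -1],
  ],
)

```text
time_s: 13.0
position: [0.5771, 0.1527, 0.2118]
tool_rot: [[0.983, -0.186, -0.0], [-0.186, -0.983, 0.0], [-0.0, 0.0, -1.0]]
ft_force: [0.3, -0.2, -3.4]
grip_width: 0.0081
gripper_force: 111.9
```

Emit:
move_arm(
  plan=[
    [0, 0, 0, 0, 0, 0.1, -1],
    [0, 0, 0, 0, 0, 0.2, -1],
    [0, 0, 0, 0, 0, 0.2, -1],
  ],
)

```text
time_s: 13.3
position: [0.5772, 0.1527, 0.2098]
tool_rot: [[0.983, -0.186, -0.0], [-0.186, -0.983, 0.0], [-0.0, 0.0, -1.0]]
ft_force: [-0.9, -0.4, -2.9]
grip_width: 0.0082
gripper_force: 111.9
```

Emit:
move_arm(
  plan=[
    [0, 0, 0, 0, 0, 0.1, -1],
    [0, 0, 0, 0, 0, 0.15, -1],
    [0, 0, 0, 0, 0, 0.15, -1],
  ],
)

```text
time_s: 13.6
position: [0.5772, 0.1527, 0.2084]
tool_rot: [[0.983, -0.186, -0.0], [-0.186, -0.983, 0.0], [-0.0, 0.0, -1.0]]
ft_force: [0.5, 0.1, -4.3]
grip_width: 0.0076
gripper_force: 111.9
```

Emit:
move_arm(
  plan=[
    [0, 0, 0, 0, 0, 0.05, -1],
    [0, 0, 0, 0, 0, 0.1, -1],
    [0, 0, 0, 0, 0, 0.1, -1],
  ],
)

```text
time_s: 13.9
position: [0.5772, 0.1527, 0.2074]
tool_rot: [[0.983, -0.186, -0.0], [-0.186, -0.983, -0.0], [-0.0, 0.0, -1.0]]
ft_force: [-0.1, -0.5, -3.4]
grip_width: 0.008
gripper_force: 111.9
```

Emit:
move_arm(
  plan=[
    [0, 0, 0, 0, 0, 0.05, -1],
    [0, 0, 0, 0, 0, 0.1, -1],
    [0, 0, 0, 0, 0, 0.1, -1],
  ],
)

```text
time_s: 14.2
position: [0.5773, 0.1527, 0.2066]
tool_rot: [[0.983, -0.186, 0.0], [-0.186, -0.983, -0.0], [0.0, -0.0, -1.0]]
ft_force: [-0.5, -0.3, -1.3]
grip_width: 0.0082
gripper_force: 112.0
```

```bash
python3 - <<'E'
from h import *
w=env.get_image("wrist");S=env.get_image("side")
a=w["color"][60:220,240:400,::-1];b=S["color"][210:290,220:300,::-1]
R=lambda i:cv2.resize(i,(400,400),interpolation=cv2.INTER_CUBIC)
cv2.imwrite("pics/w6.png",np.hstack([R(a),R(b)]));print(env.observe()["ft_force"],env.observe()["position"])
E
```

```text
[-0.67585168  0.43234731 -1.32660969] [0.57729252 0.15267255 0.20665115]
```

View pics/w6.png

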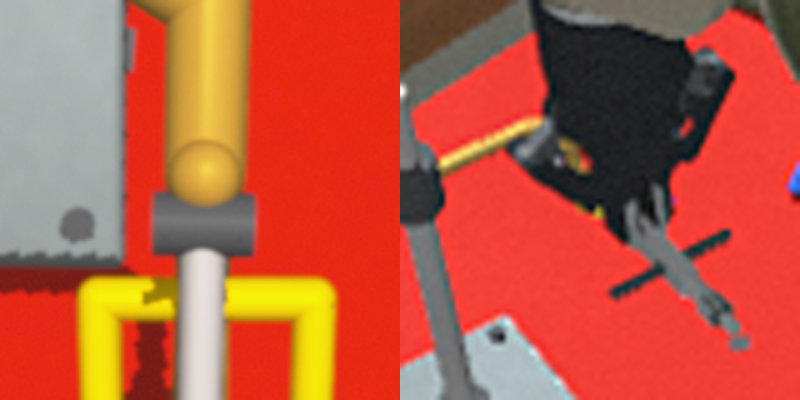

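The gate (white bar, left part) is shut above the yellow bar, which lies touching the notch with about 2 N. Releasing.

Emit:
move_arm(
  plan=[
    [0, 0, 0, 0, 0, 0, 0.2],
    [0, 0, 0, 0, 0, 0, 0.2],
    [0, 0, 0, 0, 0, 0, 0.2],
    [0, 0, 0, 0, 0, 0, 0.2],
    [0, 0, 0, 0, 0, 0, 0.2],
  ],
)

```text
time_s: 14.8
position: [0.5772, 0.1527, 0.2065]
tool_rot: [[0.983, -0.186, 0.0], [-0.186, -0.983, 0.0], [0.0, -0.0, -1.0]]
ft_force: [-0.4, 1.1, 0.2]
grip_width: 0.0512
gripper_force: 0.0
```

Emit:
move_arm(
  plan=[
    [0, 0, 0, 0, 0, -1, 0.2],
    [0, 0, 0, 0, 0, -3, 0.2],
    [0, 0, 0, -1, 0, -6, 0.2],
    [0, 0, 0, -3, 0, -9, 0.2],
    [0, 0, 0, -6, 0, -12, 0.2],
  ],
)

```text
time_s: 15.3
position: [0.5181, 0.1636, 0.328]
tool_rot: [[0.982, -0.187, 0.001], [-0.187, -0.982, -0.0], [0.001, -0.0, -1.0]]
ft_force: [0.3, 1.6, 0.2]
grip_width: 0.0511
gripper_force: 0.0
```

Emit:
move_arm(
  plan=[
    [0, 0, 0, -4, 4, 0, 0.2],
    [0, 0, 0, -8, 8, 0, 0.2],
    [0, 0, 0, -12, 12, 0, 0.2],
    [0, 0, 0, -12, 15, 0, 0.2],
    [0, 0, 0, -12, 15, 0, 0.2],
  ],
)

```text
time_s: 15.8
position: [0.3704, 0.036, 0.3278]
tool_rot: [[0.982, -0.191, 0.002], [-0.191, -0.982, -0.001], [0.002, 0.001, -1.0]]
ft_force: [0.2, 0.5, -0.6]
grip_width: 0.0516
gripper_force: 0.0
```

```bash
python3 - <<'E'
from rig import env
import numpy as np
# let the swing die out: camera calls pass 0.05 s each
for i in range(30): env.get_image("side")
print(env.observe()["time_s"],env.observe()["position"])
E
```

```text
17.3 [0.37245568 0.03876715 0.32647849]
```

Waiting out the swing (released at about 14.4 s), then checking.

```bash
python3 - <<'E'
from h import *
for i in range(110): S=env.get_image("side")
A=env.get_image("side")
for i in range(8): B=env.get_image("side")
T=env.get_image("top")
d=lambda x,y:int(np.abs(x["color"][200:330,200:330].astype(int)-y["color"][200:330,200:330]).max())
print(env.observe()["time_s"],"still diff",d(S,A),d(A,B))
a=B["color"][210:330,190:310,::-1];b=T["color"][140:240,190:290,::-1]
R=lambda i:cv2.resize(i,(400,400),interpolation=cv2.INTER_CUBIC)
cv2.imwrite("pics/w7.png",np.hstack([R(a),R(b)]))
E
```

```text
23.3 still diff 29 40
```

View pics/w7.png

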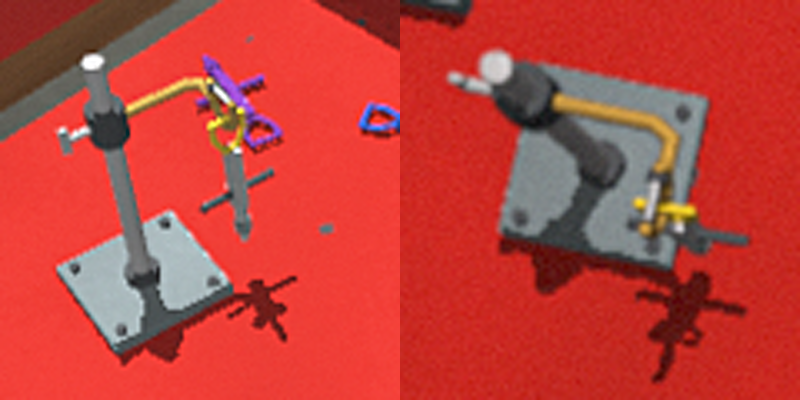

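The key hangs straight down in the hook's bowl, with its ring through the U (side crop (228,130)), the gate shut and the head at crop (243,230). I'll wait a little longer so the swing certainly dies out.

Emit:
move_arm(
  plan=[
    [0, 0, 0, 0, 0, 0, 0.2],
    [0, 0, 0, 0, 0, 0, 0.2],
    [0, 0, 0, 0, 0, 0, 0.2],
    [0, 0, 0, 0, 0, 0, 0.2],
    [0, 0, 0, 0, 0, 0, 0.2],
  ],
)

```text
time_s: 23.8
position: [0.3725, 0.0388, 0.3265]
tool_rot: [[0.983, -0.186, -0.0], [-0.186, -0.983, -0.0], [-0.0, 0.0, -1.0]]
ft_force: [0.6, 0.9, -0.6]
grip_width: 0.0512
gripper_force: 0.0
```

Emit:
move_arm(
  plan=[
    [0, 0, 0, 0, 0, 0, 0.2],
    [0, 0, 0, 0, 0, 0, 0.2],
    [0, 0, 0, 0, 0, 0, 0.2],
    [0, 0, 0, 0, 0, 0, 0.2],
    [0, 0, 0, 0, 0, 0, 0.2],
  ],
)

```text
time_s: 24.3
position: [0.3725, 0.0388, 0.3265]
tool_rot: [[0.983, -0.186, 0.0], [-0.186, -0.983, -0.0], [0.0, 0.0, -1.0]]
ft_force: [0.6, 0.6, -0.7]
grip_width: 0.0511
gripper_force: 0.0
```

Emit:
move_arm(
  plan=[
    [0, 0, 0, 0, 0, 0, 0.2],
    [0, 0, 0, 0, 0, 0, 0.2],
    [0, 0, 0, 0, 0, 0, 0.2],
    [0, 0, 0, 0, 0, 0, 0.2],
    [0, 0, 0, 0, 0, 0, 0.2],
  ],
)

```text
time_s: 24.8
position: [0.3725, 0.0388, 0.3265]
tool_rot: [[0.983, -0.186, -0.0], [-0.186, -0.983, 0.0], [-0.0, -0.0, -1.0]]
ft_force: [0.2, -0.1, 0.7]
grip_width: 0.0514
gripper_force: 0.0
```

Emit:
move_arm(
  plan=[
    [0, 0, 0, 0, 0, 0, 0.2],
    [0, 0, 0, 0, 0, 0, 0.2],
    [0, 0, 0, 0, 0, 0, 0.2],
    [0, 0, 0, 0, 0, 0, 0.2],
    [0, 0, 0, 0, 0, 0, 0.2],
  ],
)

```text
time_s: 25.3
position: [0.3725, 0.0388, 0.3265]
tool_rot: [[0.983, -0.186, -0.0], [-0.186, -0.983, 0.0], [-0.0, -0.0, -1.0]]
ft_force: [-0.1, -0.2, 0.0]
grip_width: 0.0511
gripper_force: 0.0
```

```bash
python3 - <<'E'
from h import *
I=[env.get_image("side") for _ in range(8)]
m=lambda x,y,r:np.abs(cv2.GaussianBlur(x["color"],(0,0),1.5)[r].astype(int)-cv2.GaussianBlur(y["color"],(0,0),1.5)[r]).max()
k=np.s_[245:290,245:280];q=np.s_[280:325,330:365]
print([(m(I[0],i,k),m(I[0],i,q)) for i in I[2::2]+[I[7]]])
E
```

```text
[(np.int64(1), np.int64(1)), (np.int64(2), np.int64(1)), (np.int64(1), np.int64(1)), (np.int64(1), np.int64(2))]
```

The key is at rest, so I'm handing in.

```bash
python3 -c "
from rig import env
print(env.close_job())"
```

```text
the job is handed in; nothing more can be done
None
```

The yellow-ring key is clipped onto the snap hook and hangs straight down at rest with the gate shut behind it; the robot is clear, the bystanders were not approached, and the job was handed in at about 26 s.

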